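Weigh the hinge pin jar on the spring-balanced arm

TASK

We want to know how many hinge pins are left: take the stainless pin jar from the mahogany shelf by its wooden grip and hang it by its wire bail in the V notch at the end of the yellow spring-balanced weighing arm. Lower it slowly with your hand as the arm sinks, let go only once the arm carries the whole weight, so that it neither drops nor springs up, and leave the jar hanging there still. Do not force the arm down or push it with the gripper, and leave everything else where it is.

Things in the scene. Friction and masses are not known exactly. Their poses are not given: they have to be found in the camera images.
- jar: Stainless jar of hinge pins, 68 mm across, 70 mm tall, standing on the shelf, with a rigid wire bail and a wooden grip on top (198 mm tall in all, one rigid piece, 0.22 to 0.88 kg as it is filled). Origin at the centre of its underside, z up. The bail's uprights stand at y = -32.5 and +32.5 mm; its crossbar runs along the jar's y, so the open window is passed through along the jar's x.
- crossbar (a point): Middle of the bail's level crossbar (centre line of the 7 mm round wire), 135 mm above the jar's underside; axes as the jar's. The open window between lid and crossbar is 61 mm high and 58 mm wide.
- grip (a point): Point in the jar's wooden grip, 177 mm above the jar's underside, a good height to hold it (the fingertips then stay above the arm's notch); axes as the jar's. The grip stands on an 8 mm neck on the crossbar's middle, 22 mm (along x) by 16 mm (along y), from 152 to 198 mm above the underside.
- seat (a point): Where the crossbar's middle lies when fully down in the arm's notch; moves with the arm, at rest about 265 mm above the table. The notch is a 90 degree sheet-steel V, 18 mm wide; its walls rise 10 mm above this point and open 31 mm along the arm; the crossbar lies square across the arm. The yellow bar below is 12 mm wide, its underside 16 mm below this point; it ends 15 mm beyond.
- pivot (a point): The arm's hinge on the fixed green-footed stand, about 214 mm above the table; the hinge line is level and square to the arm. Seat and pivot are 240 mm apart; from above, the line from pivot to seat is the arm's direction. Behind the pivot (away from the seat) are a post and a white dial plate up to 310 mm above the table. Axes: z up, -x from pivot towards seat.
- swing (a joint): Angle by which the arm has sunk, rad: 0 = at rest on its upper stop, sloping up 0.17 rad towards the notch; 0.55 = lower stop. Damped spring: it starts to sink at about 1.2 N of weight in the notch, then 13 mm (0.056 rad) for each further newton, and springs back when relieved. The seat moves on a circle about the pivot; the arm does not give sideways.
- stand: The weighing arm's stand with all it carries: green foot plate 130 by 130 mm, dark post, white dial plate. Origin on the table under the pivot, z up, -x towards the seat; it stands fast. As the arm slopes, a hand that still pushes the notch along the arm also lifts or loads it.
- shelf: Narrow low mahogany board, 150 by 500 mm, top 30 mm above the table; origin under its centre, long side along its y.
- bottle: Empty amber glass bottle, 52 mm across, 105 mm tall, on the shelf; origin under its centre. Leave alone.
- tub: Blue plastic grease tub with flip-top lid, 66 mm across, 52 mm tall, on the shelf; origin under its centre. Leave alone.
- dowels: Bundle of short wooden dowels in a steel spring clip, 100 mm long, 39 mm wide, 36 mm tall, at one end of the shelf. Leave alone.
- tile: White ceramic tile, 75 by 75 by 8 mm, flat at the other end of the shelf. Leave alone.
- driver: Screwdriver, 190 mm, lying on the table. Leave alone.
- hinge: Dark steel strap hinge, 175 mm long, lying on the table. Leave alone.
- pot: Terracotta pot, 90 mm across, 80 mm tall, on the table. Leave alone.
Mind the look-alikes: they are no part of the job. Of the things that look like the jar, the smallest one is meant.

How it is judged (in metres and radians):
On the way, in this order (a step that is already met when the one before it is completed fails the run):
1. the jar is held up clear of the shelf, not yet on the arm (z of jar in the frame of shelf above 0.06 m and contact force between jar and the fingers above 1 N and contact force between jar and stand below 0.1 N), for 0.1 s.
2. the crossbar lies in the notch and loads the arm while the hand still holds the jar (distance between crossbar and seat below 0.01 m and contact force between jar and stand above 1.2 N and contact force between jar and the fingers above 0.5 N and value of joint swing above 0.015 rad), for 0.2 s.
At the end, for the whole second after the job is handed in: The jar hangs free and upright (within 0.2 rad) by its crossbar in the arm's notch (crossbar within 6 mm of the seat), clear of the table (over 12 mm), carried by the arm (over 1.5 N), let go, jar slower than 0.03 m/s and arm slower than 0.06 rad/s (distance between crossbar and seat below 0.006 m and contact force between jar and stand above 1.5 N and angle between jar's own z axis and vertical below 0.2 rad and linear speed of jar below 0.03 m/s and velocity of joint swing between -0.06 and 0.06 rad/s and contact force between jar and the fingers below 0.05 N and height (world z) of jar above 0.012 m); the robot touches nothing.
It fails at once if the arm drops or springs: faster than 0.32 rad/s (velocity of joint swing above 0.32 rad/s or velocity of joint swing below -0.32 rad/s).
It fails at once if the arm is forced down: sunk past 0.48 rad, farther than the fullest jar takes it, or more than 20 N between jar and arm (value of joint swing above 0.48 rad or contact force between jar and stand above 20 N).
It fails at once if the gripper or robot pushes the arm or its stand with more than 2 N (contact force between any of the fingers, the arm and stand above 2 N).
It fails at once if the jar is tipped more than 0.6 rad (angle between jar's own z axis and vertical above 0.6 rad).
It fails at once if another thing is moved more than 15 mm (distance of any of bottle, tub, dowels, tile, driver, hinge, pot from where it was at the start of the episode above 0.015 m).
It also fails if it takes over 58 s, if anything falls off the work surface, if the arm or the gripper's body presses on something with over 40 N, if the wrist force passes 120 N, or if a joint passes its speed limit or range.

ROBOT

A 6-joint arm with a two-finger parallel gripper is mounted at the origin on the work surface. World frame = base frame: x ahead of the robot, y to its left, z up, the work surface at z = 0. Lengths are in mm, angles in rad, forces in N, time in s.
With the tool pointing down it reaches from about 350 to 875 mm from the base axis. Payload 15.5 kg.
Tool frame: the origin (TCP) lies at the very end of the fingers, on their centre line; the grasp point (between the pads) lies behind it (ctrl.tcp_to_grasp is the z of the grasp point in the tool frame, in mm); z points along the fingers, x is the direction in which the jaws open and shut, and the axes are right-handed (so a half turn about z gives the same grasp; the last joint's range is limited). The gripper opens to 85 mm and grips with 20 to 120 N. Pads are 22 mm wide; open, the fingers measure 114 mm over their backs; the gripper's body (76 mm by 85 mm) begins 54 mm behind the grasp point. The pads swing forward as they close: fully open they stand 13 mm farther back than shut.
Start: joints at [-1.236, 0.494, 1.345, -0, 1.302, -0.096], TCP at [260.432, -568.156, 231.277] pointing down, gripper open.
Joint ranges: [-2.91, 2.91], [-0.82, 2.16], [0.22, 2.67], [-1.22, 4.37], [0.12, 2.79], [-3.08, 3.08]. Speed limits (rad/s): [1.89, 1.89, 2.57, 3.01, 3.01, 3.01].

INTERFACE

Orientations are given as a unit quaternion [w, x, y, z].
In Python, from bench import ctrl, imaging gives the robot as it stands. The module is installed in compiled form; this text tells all that it offers.
- The arm moves only by the tool drive_tool, never from a script. Its argument "motion" is a list of rows, each a list of 7 numbers: the gripper's target within -1 to 1 (fully open at 1, half-way at 0, shut at -1), then the shift along the tool's x, y, z in m, then the turn, a rotation vector about the tool's x, y, z in rad. A call has 1 to 20 rows; each row shifts and turns the pose as measured when the row begins, along the tool's axes as they then stand; what a row does not reach is not made up. A row lasts 1/10 s, in which the tool goes at most 50 mm and 8.59 degrees, less where a joint would pass 70% of its speed; a pose out of reach is approached as far as the arm can. A call with a gripper value outside its range is refused whole. The fingers move at their own pace and stop on an object; "force" is the grip in N (left out, the last holds). Time passes only in rows, so rows that do not move let the fingers close. It gives the time, the measured TCP pose, the force and the opening at its end, in the units of the state.
- ctrl.get_obs(): the state, without advancing time (a new reading comes with each control period).
- imaging.camera(name): name is "scene" or "top" or "wrist"; returns the picture (420x560x3 uint8, red, green, blue); there is no depth.
- imaging.camera_model(name): a dict with "fx", "fy", "cx", "cy" (pixels), "cam_to_world" (4x4, takes a point from camera to world coordinates). Camera axes: x right, y down, z forward; pixel columns grow to the right and rows downward; lengths in mm; the calibration is good to about 2 mm. A picture is of the moment at which its call begins: read the wrist's pose just before it. camera_model takes no time and is no camera call; for the wrist camera it gives the pose at the moment of the call.
- ctrl.job_done(): hands the job in, once; it reports no verdict.
The state is a dict: "clock": time; "joint_positions": joint angles; "joint_vel": joint speeds; "effort": joint torques, N m; "position": TCP position; "tool_rot": TCP orientation; "force": force on the tool from outside, world axes, zero at the start; "ft_torque": the same for the moment, N m; "finger_gap": finger opening in mm.
Only numpy, scipy, OpenCV 4.12 (cv2) and the standard library are available. Lean on these libraries where they do the work, as an engineer would, in place of code of your own. Each camera call takes 0.05 s, during which the arm holds its last target.

## Working session

There is one attempt and no reset: what is moved stays moved. The work goes in short steps, Python scripts to look and compute and a tool call to move; the robot and the scene stay as the last step left them, time stands still between calls to the robot, and variables do not carry over. Pictures are saved under pics/ and viewed, and the job is handed in when it is done.

Besides the shell and the picture viewer there is one more tool, called after "Emit:" in YAML: its name, and indented under it one key for each argument. drive_tool: Moves the arm, as the interface text tells. Its arguments: {"type":"object","properties":{"motion":{"type":"array","items":{"type":"array","items":{"type":"number"}}},"force":{"type":"number"}},"required":["motion"]}

```bash
mkdir -p pics; python3 - <<'E'
from bench import ctrl, imaging
import cv2, json, numpy as np
for n in ["scene","top","wrist"]:
    m=imaging.camera_model(n); p=imaging.camera(n)
    cv2.imwrite(f"pics/{n}0.png",p[:,:,::-1])
    print(n,m['fx'],m['fy'],m['cx'],m['cy'],np.round(m['cam_to_world'],3).tolist())
print(ctrl.get_obs(), ctrl.tcp_to_grasp)
E
```

```text
scene 426.948969009878 426.948969009878 276.9810903173052 207.6712406431641 [[0.015, 0.768, -0.64, 1189.531], [1.0, -0.007, 0.015, 0.012], [0.007, -0.64, -0.768, 932.921], [0.0, 0.0, 0.0, 1.0]]
top 449.8463749044485 449.8463749044485 277.6330460445169 206.0996082934837 [[-0.014, -0.997, 0.079, 493.804], [-1.0, 0.013, -0.019, 17.89], [0.017, -0.079, -0.997, 1347.968], [0.0, 0.0, 0.0, 1.0]]
wrist 316.9623992957941 316.9623992957941 280.6367217067748 206.6694974609516 [[0.415, -0.865, -0.282, 332.784], [-0.91, -0.395, -0.128, -534.821], [-0.001, 0.309, -0.951, 372.907], [0.0, 0.0, 0.0, 1.0]]
{'clock': 0.15, 'joint_positions': array([-1.23652765e+00,  4.94014422e-01,  1.34597283e+00,  1.05641564e-05,
        1.30251222e+00, -9.54971161e-02]), 'joint_vel': array([ 0.0001158 , -0.0039838 , -0.00182964,  0.00157069,  0.00153391,
        0.00045225]), 'effort': array([ 5.56446939e-04, -8.82542181e+01, -3.84064364e+01, -1.74633637e-04,
        7.11439352e-03, -9.05795545e-07]), 'position': array([ 260.32906808, -567.90255705,  230.85883249]), 'tool_rot': array([-2.84145765e-04,  8.41621964e-01, -5.40066907e-01, -3.53365748e-04]), 'force': array([ 0.5800925 ,  0.22519842, -1.39078829]), 'ft_torque': array([ 0.01699552,  0.06731697, -0.01375035]), 'finger_gap': 85.51238553746363} -18.700000000000003
```

View pics/scene0.png

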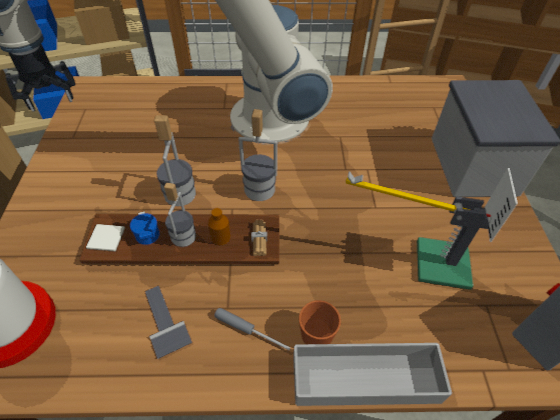

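View pics/top0.png

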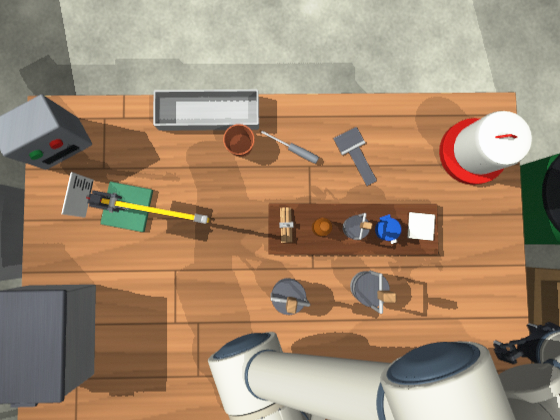

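View pics/wrist0.png

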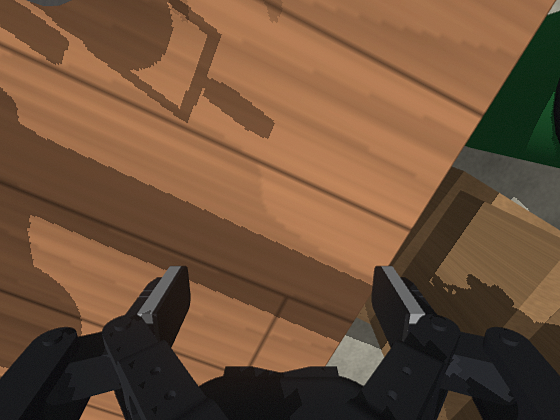

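Jar candidates in the scene image: (180,228) on the shelf between tub and bottle, (177,182) on the table and larger, and (259,178) on the table and larger. The one on the mahogany shelf is the smallest and fits the description. I'll check it in close crops.

```bash
python3 - <<'E'
import cv2, numpy as np
s=cv2.imread("pics/scene0.png"); t=cv2.imread("pics/top0.png")
a=cv2.resize(s[180:265,120:240],None,fx=6,fy=6,interpolation=cv2.INTER_CUBIC); cv2.imwrite("pics/c1.png",a)
a=cv2.resize(t[195:265,300:410],None,fx=7,fy=7,interpolation=cv2.INTER_CUBIC); cv2.imwrite("pics/c2.png",a)
a=cv2.resize(s[160:300,335:525],None,fx=4,fy=4,interpolation=cv2.INTER_CUBIC); cv2.imwrite("pics/c3.png",a)
a=cv2.resize(t[160:245,60:220],None,fx=5,fy=5,interpolation=cv2.INTER_CUBIC); cv2.imwrite("pics/c4.png",a)
E
```

```text
(no output)
```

View pics/c1.png

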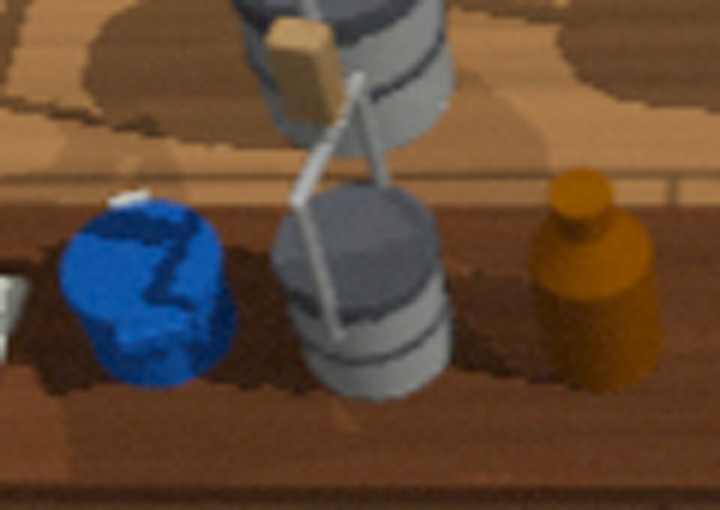

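View pics/c2.png

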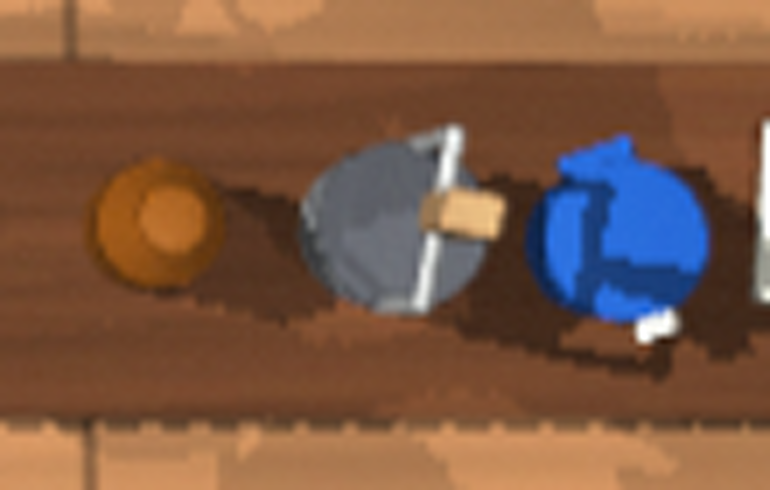

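View pics/c3.png

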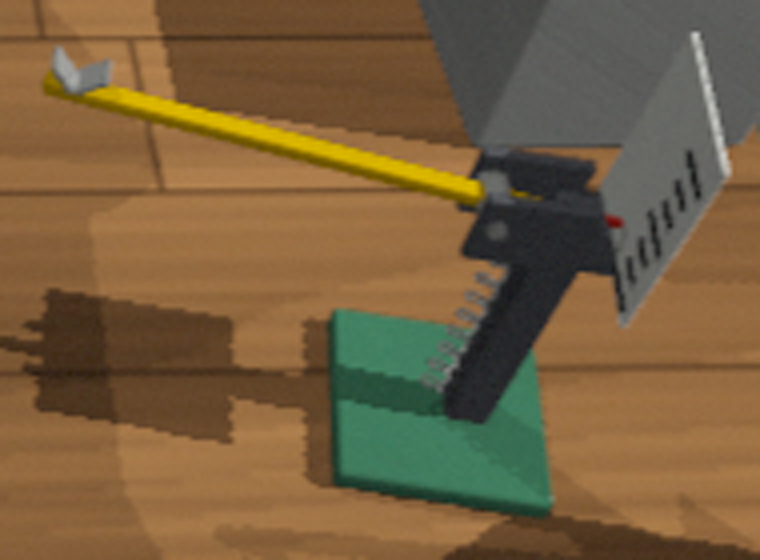

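View pics/c4.png

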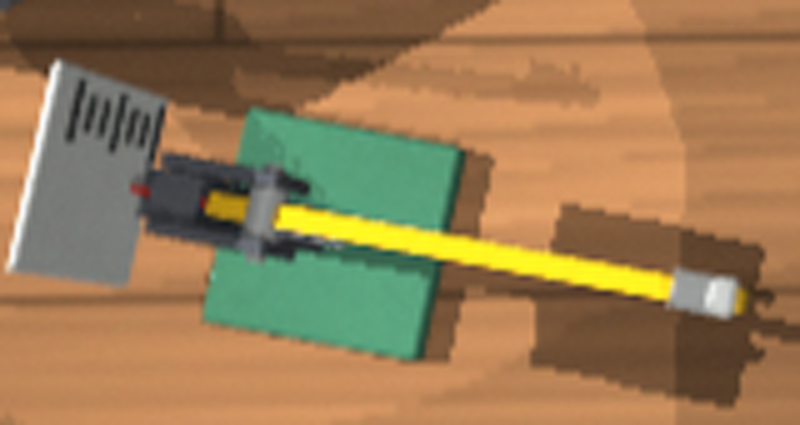

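The shelf jar (scene crop) has its bail crossbar running from (180,193) to (170,214), with the grip above it leaning left through perspective. The look-alikes behind it are plainly bigger. The arm's V notch is at scene (355,182) and top (200,218). Next step is to triangulate.

```bash
cat > h.py <<'E'
from bench import ctrl, imaging
import numpy as np, cv2
def ray(m,u,v):
    T=np.array(m['cam_to_world']); d=T[:3,:3]@np.array([(u-m['cx'])/m['fx'],(v-m['cy'])/m['fy'],1]); return T[:3,3],d/np.linalg.norm(d)
def atz(m,u,v,z):
    o,d=ray(m,u,v); return o+d*(z-o[2])/d[2]
def tri(l):
    A=np.zeros((3,3));b=np.zeros(3)
    for m,u,v in l:
        o,d=ray(m,u,v);P=np.eye(3)-np.outer(d,d);A+=P;b+=P@o
    x=np.linalg.solve(A,b); return x,[round(float(np.linalg.norm((np.eye(3)-np.outer(ray(*q)[1],ray(*q)[1]))@(x-ray(*q)[0]))),1) for q in l]
def proj(m,p):
    T=np.linalg.inv(np.array(m['cam_to_world'])); q=T[:3,:3]@np.asarray(p)+T[:3,3]
    return np.array([m['fx']*q[0]/q[2]+m['cx'],m['fy']*q[1]/q[2]+m['cy']])
E
python3 - <<'E'
from h import *
S=imaging.camera_model("scene");T=imaging.camera_model("top")
c=lambda x,y,s,ox,oy:((x+.5)/s-.5+ox,(y+.5)/s-.5+oy)
c1=lambda x,y:c(x,y,6,120,180)
c2=lambda x,y:c(x,y,7,300,195)
c3=lambda x,y:c(x,y,4,335,160)
c4=lambda x,y:c(x,y,5,60,160)
np.set_printoptions(precision=1,suppress=True)
for n,a,b,z in [("barA",c1(360,78),c2(422,305),165),("barB",c1(298,202),c2(455,130),165),("griptop",c1(303,28),c2(472,214),228)]:
    print(n,tri([(S,*a),(T,*b)]),atz(S,*a,z),atz(T,*b,z))
for n,a,b,z in [("Vapex",c3(82,93),c4(707,294),260),("pivot",c3(497,192),c4(264,212),225)]:
    print(n,tri([(S,*a),(T,*b)]),atz(S,*a,z),atz(T,*b,z))
for n,a in [("tub",c2(620,235)),("bottle",c2(170,220))]: print(n,atz(T,*a,80))
E
```

```text
barA (array([ 500.1, -218.9,  165. ]), [0.4, 0.4]) [ 500.1 -218.5  165. ] [ 500.1 -219.3  165. ]
barB (array([ 565.7, -233.3,  167.1]), [0.0, 0.0]) [ 564.  -233.9  165. ] [ 565.8 -233.7  165. ]
griptop (array([ 531.9, -225.2,  228.6]), [0.2, 0.2]) [ 531.3 -225.1  228. ] [ 531.9 -225.5  228. ]
Vapex (array([553.1, 184.9, 251.9]), [0.6, 0.6]) [560.6 183.3 260. ] [552.5 183.1 260. ]
pivot (array([598.9, 410.8, 219.7]), [0.5, 0.5]) [603.2 408.3 225. ] [598.3 408.4 225. ]
tub [ 527.6 -317.5   80. ]
bottle [ 536.2 -135.4   80. ]
```

Emit:
drive_tool:
  motion:
    - [1,0,0,-0.014,0,0,-0.133]
    - [1,0,0,-0.014,0,0,-0.133]
    - [1,0,0,-0.014,0,0,-0.133]
    - [1,0,0,-0.014,0,0,-0.133]
    - [1,0,0,-0.014,0,0,-0.133]
    - [1,0,0,-0.014,0,0,-0.133]
    - [1,0,0,-0.014,0,0,-0.133]

```text
clock: 0.85
position: [259.7, -566.1, 328.2]
tool_rot: [-0.004, 0.996, -0.088, -0.002]
force: [-0.1, 0.4, 0.5]
finger_gap: 85.6
```

```bash
cat >> h.py <<'E'
from scipy.spatial.transform import Rotation as Ro
np.set_printoptions(precision=2,suppress=True)
def pose():
    o=ctrl.get_obs(); q=np.array(o['tool_rot']); R=Ro.from_quat(q[[1,2,3,0]]).as_matrix(); return o,np.array(o['position']),R
def go(target,yaw=None):
    "yaw: desired world angle (deg) of tool x, tool down"
    o,p,R=pose(); 
    print("t",o['clock'],"p",p,"yaw",np.degrees(np.arctan2(R[1,0],R[0,0])),"z",R[:,2],"F",o['force'],"gap",o['finger_gap'],"q",o['joint_positions'])
    if target is not None: print("tool shift mm",R.T@(np.array(target)-p))
    if yaw is not None:
        y=np.radians(yaw); x=np.array([np.cos(y),np.sin(y),0]); z=np.array([0,0,-1.]); D=np.column_stack([x,np.cross(z,x),z])
        print("rotvec",Ro.from_matrix(R.T@D).as_rotvec())
E
python3 - <<'E'
from h import *
go([532,-226,320],-12.3)
E
```

```text
t 0.85 p [ 259.7  -566.08  328.2 ] yaw -10.113115802963737 z [-0.    0.01 -1.  ] F [-0.12  0.37  0.47] gap 85.5594924360889 q [-1.24  0.42  1.2   0.    1.53 -1.06]
tool shift mm [ 208.39 -382.54   10.45]
rotvec [-0.01  0.    0.04]
```

Emit:
drive_tool:
  motion:
    - [1,0.023,-0.0425,0.001,-0.001,0,0.004]
    - [1,0.023,-0.0425,0.001,-0.001,0,0.004]
    - [1,0.023,-0.0425,0.001,-0.001,0,0.004]
    - [1,0.023,-0.0425,0.001,-0.001,0,0.004]
    - [1,0.023,-0.0425,0.001,-0.001,0,0.004]
    - [1,0.023,-0.0425,0.001,-0.001,0,0.004]
    - [1,0.023,-0.0425,0.001,-0.001,0,0.004]
    - [1,0.023,-0.0425,0.001,-0.001,0,0.004]
    - [1,0.023,-0.0425,0.001,0,0,0.004]
    - [1,0,0,0,0,0,0]

```text
clock: 1.85
position: [541.7, -217.6, 318.8]
tool_rot: [0.001, 0.995, -0.105, -0.002]
force: [-0.4, 0.1, 1.3]
finger_gap: 85.7
```

```bash
python3 - <<'E'
from h import *
go([532,-226,320],-12.3)
import json
m=imaging.camera_model("wrist"); p=imaging.camera("wrist"); cv2.imwrite("pics/w1.png",p[:,:,::-1])
json.dump({k:np.array(v).tolist() for k,v in m.items()},open("w1.json","w"))
E
```

```text
t 1.85 p [ 541.75 -217.56  318.78] yaw -12.010184584741777 z [-0. -0. -1.] F [-0.36  0.12  1.34] gap 85.6592453098551 q [-0.48  0.37  1.32 -0.    1.46 -0.27]
tool shift mm [-7.78 10.29 -1.17]
rotvec [0.   0.   0.01]
```

View pics/w1.png

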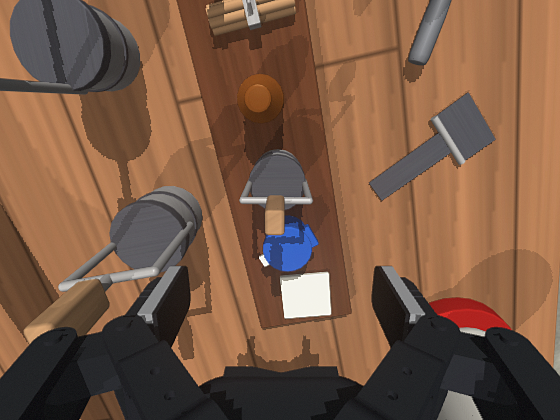

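```bash
python3 - <<'E'
from h import *
import json
m=json.load(open("w1.json"))
p=cv2.imread("pics/w1.png")
cv2.imwrite("pics/w1c.png",cv2.resize(p[140:260,220:340],None,fx=5,fy=5,interpolation=cv2.INTER_CUBIC))
for q in [(500.1,-218.9,165),(565.7,-233.3,165),(532.5,-226,165),(532,-225.5,228)]: print(proj(m,q), (proj(m,q)+.5-[220,140])*5-.5)
E
```

```text
[239.71 199.81] [100.53 301.04]
[308.57 200.22] [444.85 303.08]
[273.71 200.  ] [270.53 301.99]
[270.93 222.84] [256.66 416.22]
```

View pics/w1c.png

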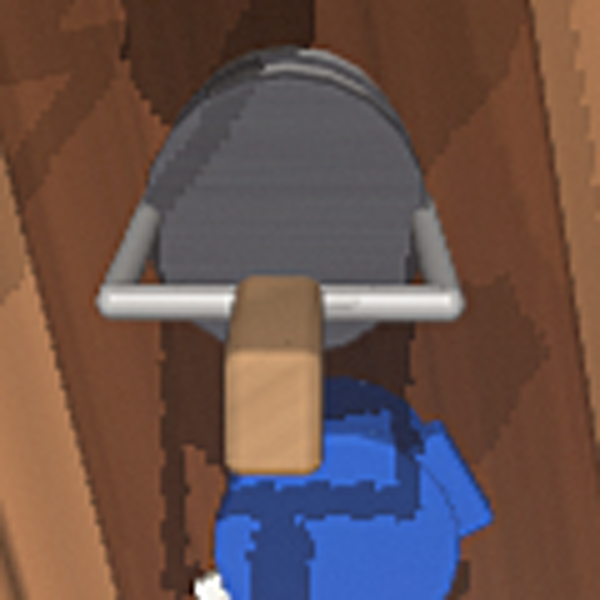

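The bar sits level in the wrist view (yaw ≈ -12.0°), with its middle at crop (281,302) and the grip top at (273,411). That puts the jar at about (534,-225.5). Next I look at the notch close up with the empty hand.

Emit:
drive_tool:
  motion:
    - [1,-0.005,-0.04,-0.006,0,0,0]
    - [1,-0.005,-0.044,-0.006,0,0,0]
    - [1,-0.005,-0.044,-0.006,0,0,0]
    - [1,-0.005,-0.044,-0.006,0,0,0]
    - [1,-0.005,-0.044,-0.006,0,0,0]
    - [1,-0.005,-0.044,-0.006,0,0,0]
    - [1,-0.005,-0.044,-0.006,0,0,0]
    - [1,-0.005,-0.044,-0.006,0,0,0]
    - [1,-0.005,-0.044,-0.006,0,0,0]
    - [1,0,0,0,0,0,0]

```text
clock: 2.9
position: [578.7, 177.0, 371.9]
tool_rot: [0.002, 0.994, -0.111, -0.004]
force: [-0.5, -0.9, -0.4]
finger_gap: 85.2
```

```bash
python3 - <<'E'
from h import *
go([553,184,380],-12.3)
import json
m=imaging.camera_model("wrist"); p=imaging.camera("wrist"); cv2.imwrite("pics/w2.png",p[:,:,::-1])
json.dump({k:np.array(v).tolist() for k,v in m.items()},open("w2.json","w"))
print(proj(m,(553,184,260)))
E
```

```text
t 2.9 p [578.67 176.97 371.87] yaw -12.751660697567448 z [-0.01 -0.   -1.  ] F [-0.45 -0.9  -0.39] gap 85.17847865157601 q [ 0.2   0.37  1.17 -0.    1.61  0.42]
tool shift mm [-26.66  -1.15  -7.92]
rotvec [ 0.    0.01 -0.01]
[249.78 201.09]
```

View pics/w2.png

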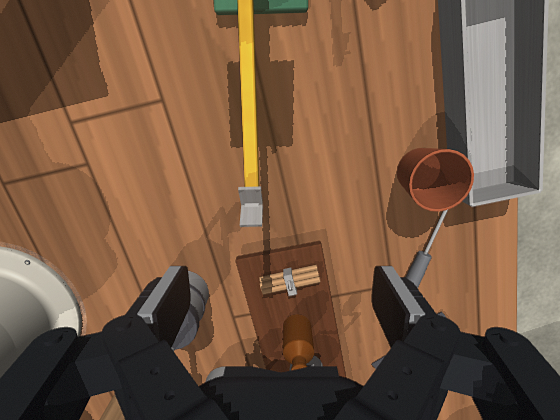

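```bash
python3 - <<'E'
import cv2
p=cv2.imread("pics/w2.png")
cv2.imwrite("pics/w2c.png",cv2.resize(p[165:245,210:290],None,fx=7,fy=7,interpolation=cv2.INTER_CUBIC))
E
```

```text
(no output)
```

View pics/w2c.png

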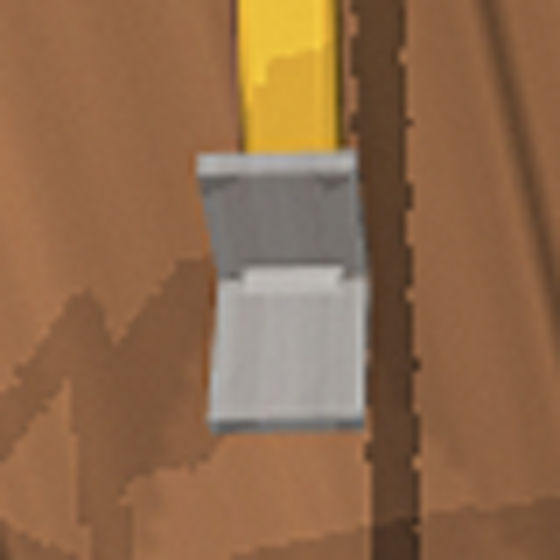

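```bash
python3 - <<'E'
from h import *
import json
W=json.load(open("w2.json"))
S=imaging.camera_model("scene");T=imaging.camera_model("top")
c=lambda x,y,s,ox,oy:((x+.5)/s-.5+ox,(y+.5)/s-.5+oy)
w=lambda x,y:c(x,y,7,210,165)
a=c(82,93,4,335,160);b=c(707,294,5,60,160)
print("apex at z260: W",atz(W,*w(293,272),260),"T",atz(T,*b,260),"S",atz(S,*a,260))
print(tri([(W,*w(293,272)),(T,*b),(S,*a)]), tri([(W,*w(293,272)),(S,*a)]))
for n,q in [("nearL",(198,158)),("nearR",(357,158)),("farL",(210,425)),("farR",(365,425))]: print(n,atz(W,*w(*q),275))
# bar edges far toward pivot
for q in [(246,10),(219,12),(306,12)]: pass
print("foot front edge pts", atz(W,217,12,6),atz(W,307,12,6))
# side projections of predicted seat in scene
for z in (250,255,260,265): print(z,proj(S,(553,183,z)),a)
E
python3 - <<'E'
import cv2
p=cv2.imread("pics/scene0.png")
cv2.imwrite("pics/s0c.png",cv2.resize(p[165:200,335:385],None,fx=14,fy=14,interpolation=cv2.INTER_CUBIC))
E
```

```text
apex at z260: W [553.83 181.71 260.  ] T [552.55 183.08 260.  ] S [560.64 183.27 260.  ]
(array([553.71, 183.07, 255.07]), [2.7, 1.2, 2.5]) (array([554.68, 182.68, 255.93]), [2.5, 2.5])
nearL [549.45 201.24 275.  ]
nearR [566.7  197.35 275.  ]
farL [542.4  170.15 275.  ]
farR [559.91 166.22 275.  ]
foot front edge pts [533.3  392.34   6.  ] [656.38 364.04   6.  ]
250 [353.86 183.45] (355.125, 182.875)
255 [354.2  181.88] (355.125, 182.875)
260 [354.53 180.3 ] (355.125, 182.875)
265 [354.87 178.71] (355.125, 182.875)
```

View pics/s0c.png

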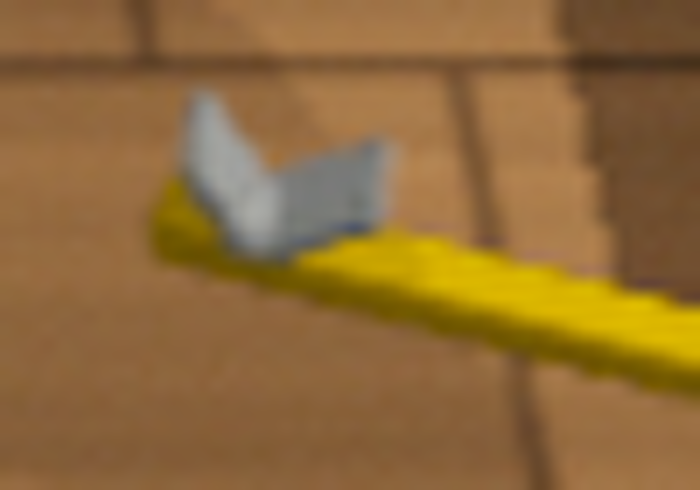

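Notch V line at wrist crop (293,272), so the seat is at about (554,183,265). The crossbar yaw across the arm is about -12.7°. I sample the empty-hand force here for a zero reference.

```bash
cat >> h.py <<'E'
def favg(n=10):
    L=[]
    for i in range(n):
        imaging.camera("top"); L.append(np.array(ctrl.get_obs()['force']))
    L=np.array(L); return L.mean(0),L.std(0)
E
python3 - <<'E'
from h import *
print(favg(10)); go([534,-225.5,330],-12.2)
E
```

```text
(array([ 0.08, -0.09,  0.04]), array([0.41, 0.49, 0.42]))
t 3.45 p [578.46 172.99 371.6 ] yaw -12.967869102067011 z [-0.01 -0.   -1.  ] F [ 0.09 -0.62 -0.41] gap 85.11763197827736 q [ 0.19  0.37  1.17 -0.    1.61  0.42]
tool shift mm [ 46.44 398.04  43.69]
rotvec [ 0.01  0.01 -0.01]
```

Emit:
drive_tool:
  motion:
    - [1,0.005,0.044,0.004,0.001,0.001,-0.001]
    - [1,0.005,0.044,0.004,0.001,0.001,-0.001]
    - [1,0.005,0.044,0.004,0.001,0.001,-0.001]
    - [1,0.005,0.044,0.004,0.001,0.001,-0.001]
    - [1,0.005,0.044,0.004,0.001,0.001,-0.001]
    - [1,0.005,0.044,0.004,0.001,0.001,-0.001]
    - [1,0.005,0.044,0.004,0.001,0.001,-0.001]
    - [1,0.005,0.044,0.004,0.001,0.001,-0.001]
    - [1,0.005,0.044,0.004,0,0,0]
    - [1,0,0,0,0,0,0]
    - [1,0,0,0,0,0,0]

```text
clock: 4.55
position: [532.3, -239.7, 334.5]
tool_rot: [-0.001, 0.994, -0.109, 0.001]
force: [-0.6, 0.7, 1.3]
finger_gap: 85.3
```

```bash
python3 - <<'E'
from h import *
go([534,-225.5,188.3],-12.1)
E
```

```text
t 4.55 p [ 532.33 -239.75  334.51] yaw -12.468496490405853 z [ 0.  0. -1.] F [-0.56  0.71  1.3 ] gap 85.30902904139869 q [-0.53  0.35  1.29  0.    1.49 -0.31]
tool shift mm [ -1.78 -13.9  146.24]
rotvec [-0.   -0.   -0.01]
```

Emit:
drive_tool:
  motion:
    - [1,-0.0015,-0.013,0.0,0,0,-0.006]
    - [1,0,0,0.02,0,0,0]
    - [1,0,0,0.02,0,0,0]
    - [1,0,0,0.02,0,0,0]
    - [1,0,0,0.01,0,0,0]
    - [1,0,0,0,0,0,0]

```text
clock: 5.15
position: [535.7, -217.7, 264.5]
tool_rot: [-0.001, 0.995, -0.102, 0.003]
force: [-0.5, 0.2, 0.5]
finger_gap: 85.3
```

```bash
python3 - <<'E'
from h import *
import json
go([534,-225.5,188.3],-12.1)
m=imaging.camera_model("wrist"); p=imaging.camera("wrist"); cv2.imwrite("pics/w3.png",p[:,:,::-1])
json.dump({k:np.array(v).tolist() for k,v in m.items()},open("w3.json","w"))
o,pp,R=pose()
for z in (165,207,228): print(z,proj(m,(534,-225.5,z)))
E
```

```text
t 5.15 p [ 535.73 -217.68  264.47] yaw -11.687274061840617 z [ 0.01  0.   -1.  ] F [-0.46  0.19  0.46] gap 85.26205271186568 q [-0.49  0.39  1.42  0.    1.32 -0.29]
tool shift mm [-0.53  8.24 76.14]
rotvec [-0.   -0.01  0.01]
165 [279.62 217.46]
207 [279.77 238.25]
228 [279.87 251.81]
```

View pics/w3.png

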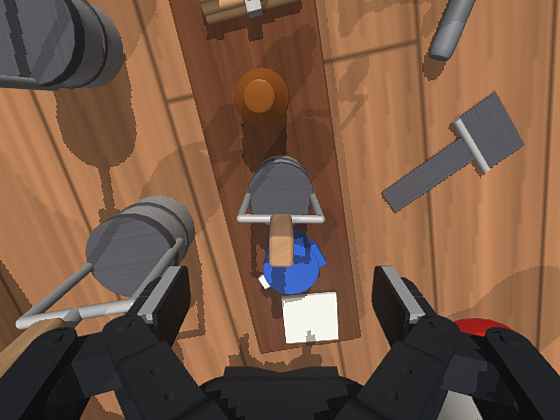

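The bar middle at (281,218) and grip top at (282,254) match the prediction to about 2 px, so the estimate holds. Descending.

Emit:
drive_tool:
  motion:
    - [1,0,0.007,0.01,0,-0.005,0.004]
    - [1,0,0,0.02,0,0,0]
    - [1,0,0,0.02,0,0,0]
    - [1,0,0,0.014,0,0,0]
    - [1,0,0,0,0,0,0]
    - [1,0,0,0,0,0,0]

```text
clock: 5.8
position: [537.2, -227.0, 202.4]
tool_rot: [0.0, 0.995, -0.104, 0.004]
force: [-1.2, -0.6, 0.9]
finger_gap: 85.3
```

```bash
python3 - <<'E'
from h import *
go([535,-226,188.3],-12.1)
E
```

```text
t 5.8 p [ 537.18 -226.96  202.4 ] yaw -11.922942756054315 z [ 0.01 -0.   -1.  ] F [-1.2  -0.56  0.91] gap 85.34100936066983 q [-0.5   0.46  1.49  0.    1.18 -0.3 ]
tool shift mm [-2.44 -0.49 14.08]
rotvec [-0.   -0.01  0.  ]
```

Emit:
drive_tool:
  motion:
    - [1,-0.0025,0,0.01,0,-0.01,0]
    - [1,0,0,0.008,0,0,0]
    - [1,0,0,0,0,0,0]
    - [1,0,0,0,0,0,0]

```text
clock: 6.2
position: [535.5, -227.3, 184.8]
tool_rot: [0.0, 0.995, -0.104, -0.0]
force: [-0.6, -0.7, -0.9]
finger_gap: 84.9
```

```bash
python3 - <<'E'
from h import *
go([535,-226,188.3],-12.1)
E
```

```text
t 6.2 p [ 535.48 -227.26  184.82] yaw -11.939754008926478 z [-0. -0. -1.] F [-0.64 -0.71 -0.91] gap 84.93261151585564 q [-0.5   0.48  1.51 -0.    1.15 -0.29]
tool shift mm [-0.73 -1.13 -3.48]
rotvec [0. 0. 0.]
```

Emit:
drive_tool:
  motion:
    - [1,-0.0005,-0.001,-0.004,0,0,0]
    - [1,0,0,0,0,0,0]
    - [-1,0,0,0,0,0,0]
    - [-1,0,0,0,0,0,0]
    - [-1,0,0,0,0,0,0]
    - [-1,0,0,0,0,0,0]
    - [-1,0,0,0,0,0,0]
    - [-1,0,0,0,0,0,0]
    - [-1,0,0,0,0,0,0]
    - [-1,0,0,0,0,0,0]
    - [-1,0,0,0,0,0,0]
    - [-1,0,0,0,0,0,0]
  force: 60

```text
clock: 7.4
position: [535.0, -226.1, 190.3]
tool_rot: [0.001, 0.995, -0.104, -0.0]
force: [-1.8, 0.4, 1.5]
finger_gap: 15.3
```

```bash
python3 - <<'E'
from h import *
p=imaging.camera("scene"); cv2.imwrite("pics/s1.png",p[:,:,::-1])
m=imaging.camera_model("wrist"); q=imaging.camera("wrist"); cv2.imwrite("pics/w4.png",np.hstack([p[150:280,90:300],q[150:280,175:385]])[:,:,::-1].repeat(2,0).repeat(2,1)[:, :800])
go([535,-226,188.3],-12.1)
E
```

```text
t 7.5 p [ 535.   -226.1   190.26] yaw -11.9354384139978 z [-0. -0. -1.] F [-1.48  0.18  2.02] gap 15.387540425249918 q [-0.5   0.47  1.51 -0.    1.16 -0.29]
tool shift mm [-0.02 -0.1   1.96]
rotvec [ 0. -0.  0.]
```

View pics/w4.png

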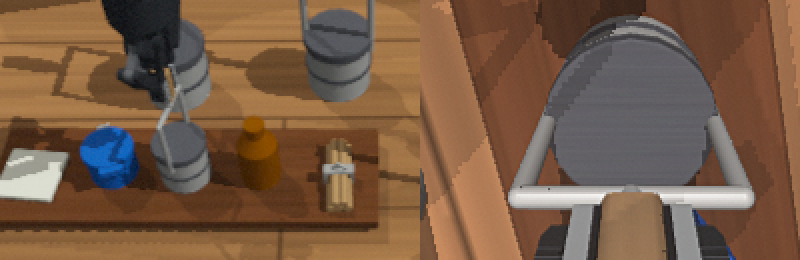

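Grasp is good: the grip is centred between the pads and the gap is 15.4 mm. Lifting.

Emit:
drive_tool:
  motion:
    - [-1,0,0,-0.005,0,0,0]
    - [-1,0,0,-0.01,0,0,0]
    - [-1,0,0,-0.015,0,0,0]
    - [-1,0,0,-0.02,0,0,0]
    - [-1,0,0,-0.02,0,0,0]
    - [-1,0,0,-0.02,0,0,0]
    - [-1,0,0,-0.02,0,0,0]
    - [-1,0,0,-0.02,0,0,0]
    - [-1,0,0,-0.02,0,0,0]
    - [-1,0,0,-0.015,0,0,0]
    - [-1,0,0,0,0,0,0]
    - [-1,0,0,0,0,0,0]

```text
clock: 8.7
position: [532.8, -224.2, 363.7]
tool_rot: [-0.001, 0.995, -0.104, -0.003]
force: [0.2, -0.3, -8.3]
finger_gap: 15.5
```

```bash
python3 - <<'E'
from h import *
go([535,80,350],-12.6)
p=imaging.camera("scene"); cv2.imwrite("pics/s2.png",p[:,:,::-1])
E
```

```text
t 8.7 p [ 532.83 -224.16  363.69] yaw -11.908997158205267 z [-0.01  0.   -1.  ] F [ 0.2  -0.29 -8.34] gap 15.531364846667293 q [-0.5   0.33  1.25 -0.    1.57 -0.29]
tool shift mm [ -60.55 -298.04   14.57]
rotvec [-0.    0.01  0.01]
```

View pics/s2.png

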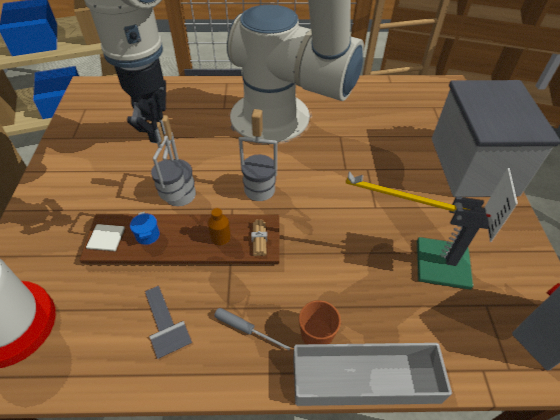

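Emit:
drive_tool:
  motion:
    - [-1,-0.005,-0.015,0.001,0,0.002,0.002]
    - [-1,-0.007,-0.03,0.001,0,0.002,0.002]
    - [-1,-0.007,-0.035,0.001,0,0.002,0.002]
    - [-1,-0.007,-0.035,0.001,0,0.002,0.002]
    - [-1,-0.007,-0.035,0.001,0,0,0.002]
    - [-1,-0.007,-0.035,0.001,0,0,0]
    - [-1,-0.007,-0.035,0.002,0,0,0]
    - [-1,-0.007,-0.03,0.002,0,0,0]
    - [-1,-0.005,-0.02,0.002,0,0,0]
    - [-1,-0.002,-0.01,0.002,0,0,0]
    - [-1,0,0,0,0,0,0]
    - [-1,0,0,0,0,0,0]

```text
clock: 9.95
position: [526.3, 76.1, 338.8]
tool_rot: [-0.002, 0.994, -0.11, -0.008]
force: [0.0, -0.3, -7.6]
finger_gap: 15.2
```

```bash
python3 - <<'E'
from h import *
go([532,85,317],-12.6)
E
```

```text
t 9.95 p [526.33  76.05 338.78] yaw -12.57866475868201 z [-0.02  0.   -1.  ] F [ 0.02 -0.31 -7.6 ] gap 15.205316178251907 q [0.03 0.28 1.4  0.01 1.48 0.25]
tool shift mm [ 3.93 -9.93 21.73]
rotvec [-0.    0.02  0.  ]
```

Emit:
drive_tool:
  motion:
    - [-1,0.002,-0.004,0.008,0,0.008,0]
    - [-1,0.002,-0.004,0.008,0,0.008,0]
    - [-1,0,0,0.005,0,0,0]
    - [-1,0,0,0,0,0,0]
    - [-1,0,0,0,0,0,0]

```text
clock: 10.45
position: [532.3, 80.6, 315.0]
tool_rot: [-0.0, 0.994, -0.111, 0.0]
force: [-0.8, -0.7, -7.4]
finger_gap: 15.1
```

```bash
python3 - <<'E'
from h import *
import json
go([532,85,317],-12.6)
m=imaging.camera_model("wrist"); w=imaging.camera("wrist"); cv2.imwrite("pics/w5.png",w[:,:,::-1])
o,p,R=pose()
t=imaging.camera("top"); s=imaging.camera("scene")
cv2.imwrite("pics/s3.png",cv2.resize(np.ascontiguousarray(s[120:260,240:400,::-1]),None,fx=4,fy=4,interpolation=cv2.INTER_CUBIC))
cv2.imwrite("pics/t3.png",cv2.resize(np.ascontiguousarray(t[170:270,160:300,::-1]),None,fx=5,fy=5,interpolation=cv2.INTER_CUBIC))
cb=p+R[:,2]*25.3; print("cb",cb)
for n,mm in [("wrist",m),("top",imaging.camera_model("top")),("scene",imaging.camera_model("scene"))]:
    ex=[cb+R[:,0]*d for d in (-32.5,0,32.5)]
    print(n,[proj(mm,e) for e in ex])
print("seat in wrist",proj(m,(554,183,265)))
E
```

```text
t 10.45 p [532.34  80.64 315.04] yaw -12.790974297997108 z [ 0.  0. -1.] F [-0.79 -0.66 -7.38] gap 15.111640691509852 q [0.04 0.3  1.43 0.   1.41 0.26]
tool shift mm [-1.29 -4.18 -1.96]
rotvec [-0. -0. -0.]
cb [532.31  80.65 289.75]
wrist [array([224.2 , 247.81]), array([280.24, 247.72]), array([336.29, 247.64])]
top [array([239.85, 239.34]), array([242.81, 225.77]), array([245.76, 212.26])]
scene [array([310.12, 153.86]), array([307.73, 164.03]), array([305.23, 174.66])]
seat in wrist [277.16  55.76]
```

View pics/w5.png

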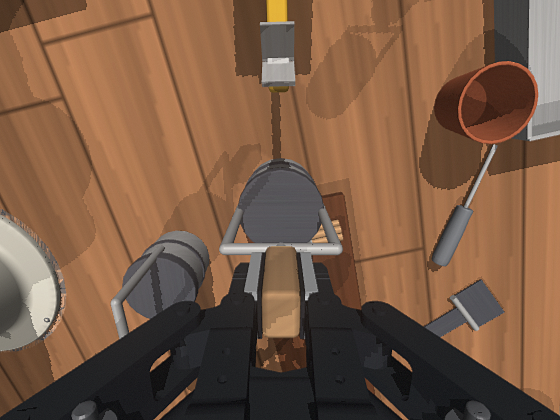

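View pics/s3.png

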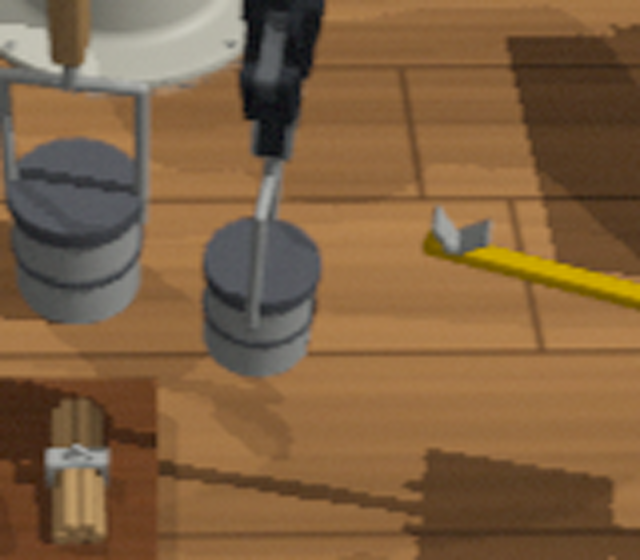

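View pics/t3.png

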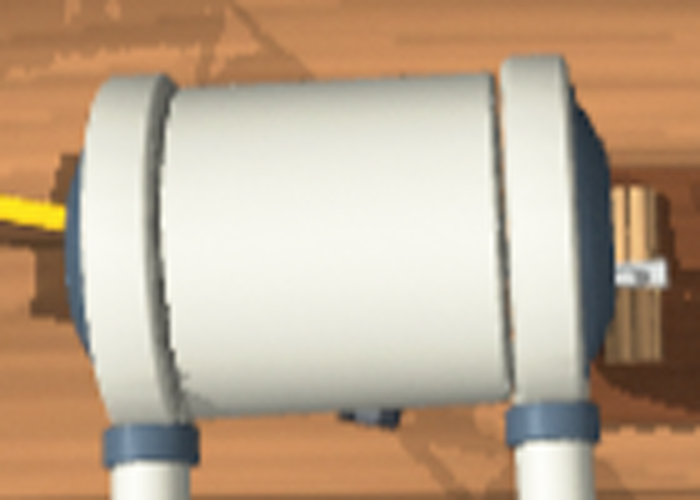

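The wrist view shows the crossbar at (221–341, 249.5), within 2 px of the prediction, and the V line at about (278,60). Next I move forward with the bar about 25 mm above the seat and check partway.

Emit:
drive_tool:
  motion:
    - [-1,0,-0.01,0,0,0,0]
    - [-1,0,-0.015,0,0,0,0]
    - [-1,0,-0.015,0,0,0,0]
    - [-1,0,-0.015,0,0,0,0]
    - [-1,0,-0.01,0,0,0,0]
    - [-1,0,-0.005,0,0,0,0]
    - [-1,0,0,0,0,0,0]
    - [-1,0,0,0,0,0,0]

```text
clock: 11.4
position: [549.6, 157.1, 315.9]
tool_rot: [-0.001, 0.994, -0.11, 0.001]
force: [-0.4, -0.5, -8.0]
finger_gap: 15.2
```

```bash
cat >> h.py <<'E'
def look(tag,seat=(554,183,265),extra=True):
    go((554,183.5,315.5),-12.6)
    m=imaging.camera_model("wrist"); o,p,R=pose(); w=imaging.camera("wrist"); s=imaging.camera("scene")
    sc=imaging.camera_model("scene")
    cb=p+R[:,2]*25.3; print("cb",cb,"wrist",proj(m,cb),"scene",proj(sc,cb),"seat: wrist",proj(m,seat),"scene",proj(sc,seat))
    a=cv2.resize(np.ascontiguousarray(s[120:260,280:420,::-1]),(560,560),interpolation=cv2.INTER_CUBIC)
    cv2.imwrite(f"pics/{tag}_s.png",a); cv2.imwrite(f"pics/{tag}_w.png",cv2.resize(np.ascontiguousarray(w[120:300,200:360,::-1]),None,fx=3.3,fy=3.3,interpolation=cv2.INTER_CUBIC))
E
python3 -c "
from h import *
look('a1')"
```

```text
t 11.4 p [549.61 157.1  315.89] yaw -12.662312096472384 z [ 0.  0. -1.] F [-0.44 -0.47 -7.95] gap 15.225207317874352 q [0.17 0.35 1.36 0.   1.44 0.39]
tool shift mm [ -1.51 -26.72   0.43]
rotvec [-0. -0. -0.]
cb [549.68 157.12 290.59] wrist [280.33 247.73] scene [344.27 169.29] seat: wrist [277.89 192.42] scene [354.93 179.05]
```

View pics/a1_s.png

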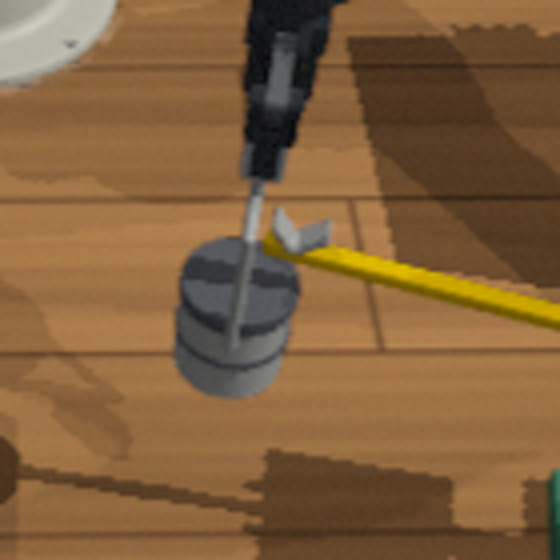

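View pics/a1_w.png

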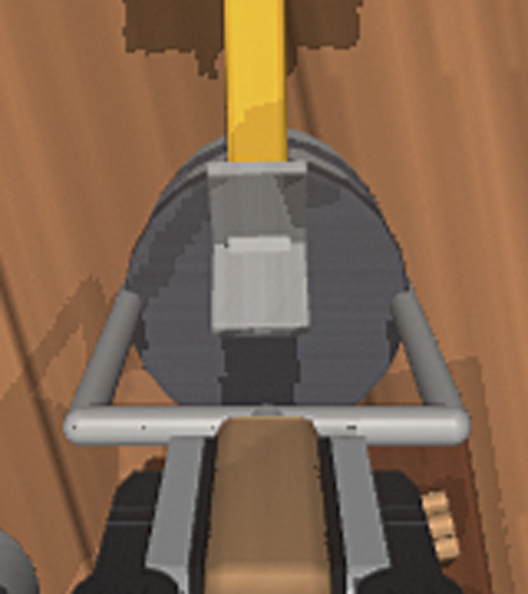

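```bash
python3 - <<'E'
from h import *
m=imaging.camera_model("wrist"); o,p,R=pose()
a=atz(m,278.7,193.1,260); b=atz(m,280.6,248.4,290.6)
print(p,a,b,"in tool:",R.T@(a-p),R.T@(b-p))
E
```

```text
[549.6  156.79 315.95] [554.08 180.76 260.  ] [549.73 156.31 290.6 ] in tool: [ -1.03 -24.28  55.99] [ 0.17  0.49 25.35]
```

Emit:
drive_tool:
  motion:
    - [-1,-0.0006,-0.008,0,0,0,0]
    - [-1,-0.0006,-0.01,0,0,0,0]
    - [-1,0,-0.007,0,0,0,0]
    - [-1,0,0,0,0,0,0]
    - [-1,0,0,0,0,0,0]
    - [-1,0,0,0,0,0,0]

```text
clock: 12.1
position: [554.4, 183.0, 316.1]
tool_rot: [-0.001, 0.994, -0.111, 0.001]
force: [0.1, -0.9, -8.9]
finger_gap: 15.4
```

```bash
python3 -c "
from h import *
look('a2',(554,182.5,265))"
```

```text
t 12.1 p [554.38 182.95 316.1 ] yaw -12.762350247013694 z [ 0.  0. -1.] F [ 0.14 -0.94 -8.87] gap 15.428111114627807 q [0.22 0.36 1.33 0.   1.45 0.44]
tool shift mm [-0.49 -0.45  0.6 ]
rotvec [-0. -0. -0.]
cb [554.45 182.98 290.8 ] wrist [280.36 247.69] scene [356.75 170.76] seat: wrist [279.79 231.57] scene [354.7  179.05]
```

View pics/a2_s.png

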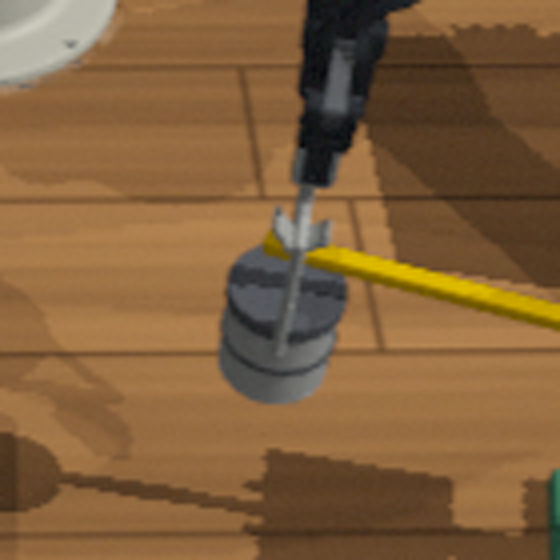

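View pics/a2_w.png

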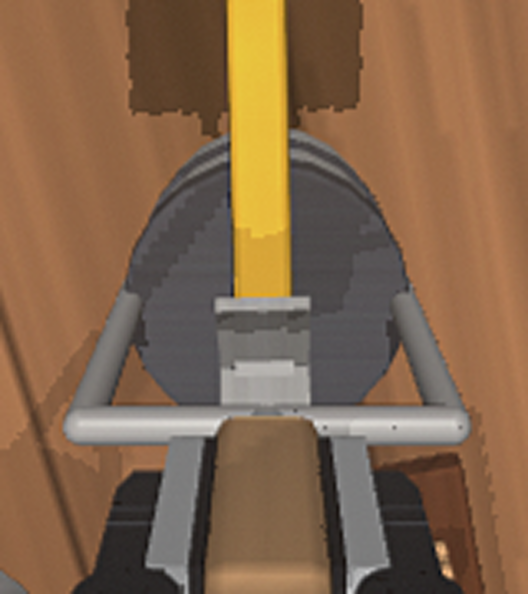

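The arm threads the bail window above the lid, and the bar is centred over the V. I take the held weight, then lower slowly.

```bash
python3 -c "
from h import *
print(favg(16)); 
m=imaging.camera_model('wrist');o,p,R=pose(); print(p, R.T@(atz(m,280.1,231.2,260)-p))"
```

```text
(array([ 0.29,  0.1 , -8.17]), array([0.51, 0.48, 0.48]))
[554.37 182.95 316.14] [-0.15  2.42 56.13]
```

Emit:
drive_tool:
  motion:
    - [-1,0,0,0.005,0,0,0]
    - [-1,0,0,0.005,0,0,0]
    - [-1,0,0,0.004,0,0,0]
    - [-1,0,0,0.002,0,0,0]
    - [-1,0,0,0,0,0,0]

```text
clock: 13.5
position: [554.2, 182.9, 298.1]
tool_rot: [-0.001, 0.994, -0.111, 0.001]
force: [-0.2, 0.2, -8.1]
finger_gap: 15.3
```

```bash
python3 -c "
from h import *
print(favg(6)); go((554.3,182.3,290.3),-12.6)"
```

```text
(array([ 0.01,  0.49, -8.37]), array([0.27, 0.27, 0.4 ]))
t 13.8 p [554.46 183.01 298.88] yaw -12.766996155845172 z [ 0.  0. -1.] F [-0.06  0.44 -8.33] gap 15.403564656004257 q [0.22 0.38 1.35 0.   1.41 0.44]
tool shift mm [-0.03  0.75  8.57]
rotvec [-0. -0. -0.]
```

W ≈ 8.2 N, so I expect about 91 mm of sinking and a final TCP z of about 197. I lower along the arc in small steps.

Emit:
drive_tool:
  motion:
    - [-1,0,0.0005,0.002,0,0,0]
    - [-1,0,0.0003,0.002,0,0,0]
    - [-1,0,0,0.002,0,0,0]
    - [-1,0,0,0.0015,0,0,0]
    - [-1,0,0,0.0015,0,0,0]
    - [-1,0,0,0.0015,0,0,0]
    - [-1,0,0.0002,0.0015,0,0,0]
    - [-1,0,0.0002,0.0015,0,0,0]
    - [-1,0,0.0002,0.0015,0,0,0]
    - [-1,0,0.0002,0.0015,0,0,0]
    - [-1,0,0,0,0,0,0]

```text
clock: 14.9
position: [554.2, 180.8, 281.4]
tool_rot: [-0.0, 0.994, -0.111, 0.002]
force: [-1.4, -0.9, -6.7]
finger_gap: 15.5
```

```bash
python3 -c "
from h import *
print(favg(6)); look('a3',(554,182.5,265))"
```

```text
(array([-0.8 , -1.51, -5.94]), array([0.57, 0.44, 0.28]))
t 15.2 p [554.28 180.89 281.62] yaw -12.774110997667009 z [ 0.  0. -1.] F [ 0.04 -1.86 -5.53] gap 15.596881644097413 q [ 0.21  0.39  1.38 -0.    1.37  0.44]
tool shift mm [ -0.73  -2.53 -33.88]
rotvec [-0. -0. -0.]
cb [554.38 180.9  256.32] wrist [280.34 247.66] scene [353.41 181.94] seat: wrist [279.07 252.01] scene [354.7  179.05]
```

View pics/a3_s.png

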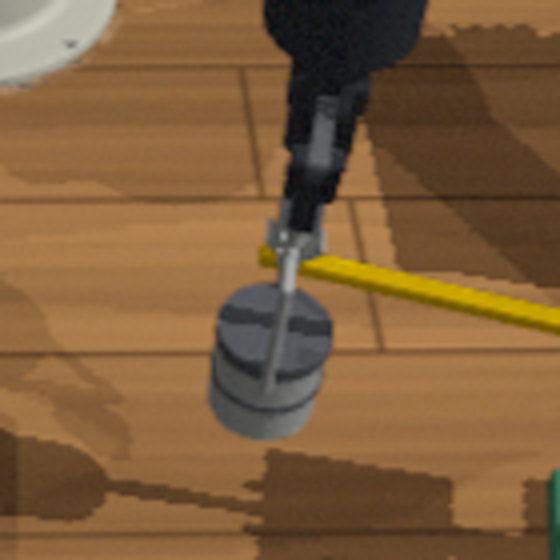

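View pics/a3_w.png

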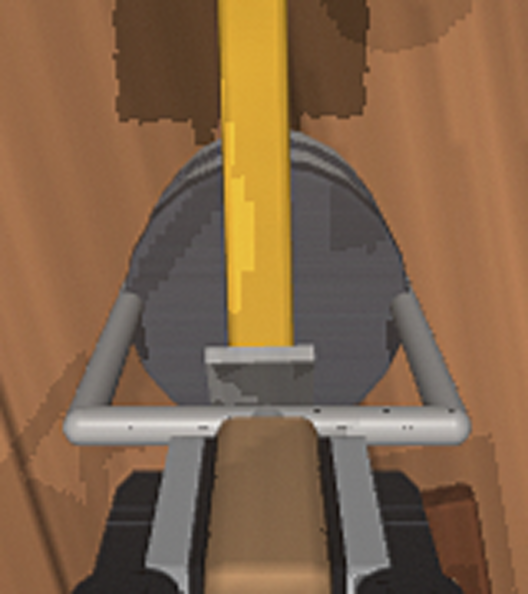

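The bar lies in the V, the arm has sunk about 9 mm and carries about 2.3 N. A slight push toward the pivot (Fy = -1.5 N) shows, so I ease the hand outward while lowering.

Emit:
drive_tool:
  motion:
    - [-1,-0.0003,0.0006,0.001,0,0,0]
    - [-1,-0.0003,0.0006,0.0015,0,0,0]
    - [-1,0,0.0003,0.0015,0,0,0]
    - [-1,0,0.0002,0.0015,0,0,0]
    - [-1,0,0.0002,0.0015,0,0,0]
    - [-1,0,0.0002,0.0015,0,0,0]
    - [-1,0,0.0002,0.0015,0,0,0]
    - [-1,0,0.0002,0.0015,0,0,0]
    - [-1,0,0.0002,0.0015,0,0,0]
    - [-1,0,0.0001,0.0015,0,0,0]
    - [-1,0,0.0001,0.0015,0,0,0]
    - [-1,0,0.0001,0.0015,0,0,0]
    - [-1,0,0.0001,0.0015,0,0,0]
    - [-1,0,0.0001,0.0015,0,0,0]
    - [-1,0,0,0.001,0,0,0]
    - [-1,0,0,0,0,0,0]

```text
clock: 16.9
position: [553.5, 177.9, 258.5]
tool_rot: [-0.001, 0.994, -0.111, 0.003]
force: [-0.4, -0.9, -4.5]
finger_gap: 15.3
```

```bash
cat >> h.py <<'E'
def arc(n=6):
    f,s=favg(n); o,p,R=pose(); cb=p+R[:,2]*25.3
    d=265-cb[2]; r=np.sqrt(240**2-(51-d)**2); u=np.array([-.2198,-.9755])
    ex=np.array([554.1,182.2])+u*(r-234.5)
    print("t",o['clock'],"F",f,"tool F",R.T@f,"p",p,"d",d,"gap",o['finger_gap'],"err tool",(R.T@np.r_[ex-cb[:2],0])[:2],"expect hand Fz",-8.2+1.2+d/13)
E
python3 -c "
from h import *
arc()"
```

```text
t 17.2 F [-0.63 -1.25 -4.75] tool F [-0.36  1.37  4.75] p [553.51 177.95 258.7 ] d 31.598020146317452 gap 15.61597377332306 err tool [-0.49  0.5 ] expect hand Fz -4.569383065667887
```

Emit:
drive_tool:
  motion:
    - [-1,-0.0002,0.0004,0.001,0,0,0]
    - [-1,-0.0002,0.0004,0.0016,0,0,0]
    - [-1,0,0.0002,0.0018,0,0,0]
    - [-1,0,0.0001,0.0018,0,0,0]
    - [-1,0,0.0001,0.0018,0,0,0]
    - [-1,0,0,0.0018,0,0,0]
    - [-1,0,0,0.0018,0,0,0]
    - [-1,0,0,0.0018,0,0,0]
    - [-1,0,0,0.0018,0,0,0]
    - [-1,0,0,0.0018,0,0,0]
    - [-1,0,0,0.0018,0,0,0]
    - [-1,0,0,0.0018,0,0,0]
    - [-1,0,0,0.0018,0,0,0]
    - [-1,0,0,0.0018,0,0,0]
    - [-1,0,0,0.0018,0,0,0]
    - [-1,0,0,0.0016,0,0,0]
    - [-1,0,0,0.001,0,0,0]
    - [-1,0,0,0,0,0,0]

```text
clock: 19.0
position: [553.3, 177.2, 228.0]
tool_rot: [-0.001, 0.994, -0.111, 0.003]
force: [-0.8, 0.3, -2.2]
finger_gap: 15.4
```

```bash
python3 -c "
from h import *
arc()"
```

```text
t 19.3 F [-0.55 -0.3  -2.41] tool F [-0.49  0.42  2.41] p [553.34 177.19 228.13] d 62.16907745828178 gap 15.475830491544533 err tool [-0.51  0.27] expect hand Fz -2.2177632724398624
```

Emit:
drive_tool:
  motion:
    - [-1,-0.0002,0,0.001,0,0,0]
    - [-1,-0.0002,0,0.0016,0,0,0]
    - [-1,0,-0.0001,0.0016,0,0,0]
    - [-1,0,-0.0001,0.0016,0,0,0]
    - [-1,0,-0.0001,0.0016,0,0,0]
    - [-1,0,-0.0001,0.0016,0,0,0]
    - [-1,0,-0.0002,0.0016,0,0,0]
    - [-1,0,-0.0002,0.0016,0,0,0]
    - [-1,0,-0.0002,0.0016,0,0,0]
    - [-1,0,-0.0002,0.0016,0,0,0]
    - [-1,0,-0.0002,0.0016,0,0,0]
    - [-1,0,-0.0002,0.0016,0,0,0]
    - [-1,0,0,0.001,0,0,0]
    - [-1,0,0,0,0,0,0]

```text
clock: 20.7
position: [553.7, 179.0, 207.0]
tool_rot: [-0.001, 0.994, -0.111, 0.003]
force: [-1.7, 0.2, -0.9]
finger_gap: 15.2
```

```bash
python3 -c "
from h import *
arc(10)"
```

```text
t 21.2 F [-1.13 -0.73 -0.7 ] tool F [-0.94  0.96  0.69] p [553.7  178.97 207.13] d 83.16678837773117 gap 15.314372841403655 err tool [-0.49  0.18] expect hand Fz -0.6025547401745248
```

Emit:
drive_tool:
  motion:
    - [-1,-0.0003,0.0003,0.001,0,0,0]
    - [-1,-0.0003,0.0,0.0014,0,0,0]
    - [-1,0,-0.0001,0.0014,0,0,0]
    - [-1,0,-0.0002,0.0014,0,0,0]
    - [-1,0,-0.0002,0.0014,0,0,0]
    - [-1,0,-0.0002,0.0014,0,0,0]
    - [-1,0,-0.0002,0.001,0,0,0]
    - [-1,0,0,0,0,0,0]
    - [-1,0,0,0,0,0,0]

```text
clock: 22.1
position: [553.9, 180.3, 197.6]
tool_rot: [-0.002, 0.994, -0.111, 0.004]
force: [-0.2, 0.4, 0.1]
finger_gap: 15.3
```

```bash
python3 -c "
from h import *
arc(20)
look('a4')"
```

```text
t 23.1 F [-0.45  1.06  0.27] tool F [-0.67 -0.94 -0.27] p [553.92 180.32 197.61] d 92.69250770235138 gap 15.364084009080006 err tool [-0.44  0.1 ] expect hand Fz 0.1301929001808757
t 23.1 p [553.92 180.32 197.61] yaw -12.762650270021055 z [ 0.01  0.   -1.  ] F [-0.17  1.02  0.66] gap 15.364084009080006 q [0.21 0.46 1.5  0.   1.16 0.43]
tool shift mm [   0.31   -3.67 -117.88]
rotvec [-0.   -0.01 -0.  ]
cb [554.14 180.39 172.31] wrist [280.31 247.68] scene [347.96 206.65] seat: wrist [280.06 372.76] scene [354.93 179.05]
```

View pics/a4_s.png

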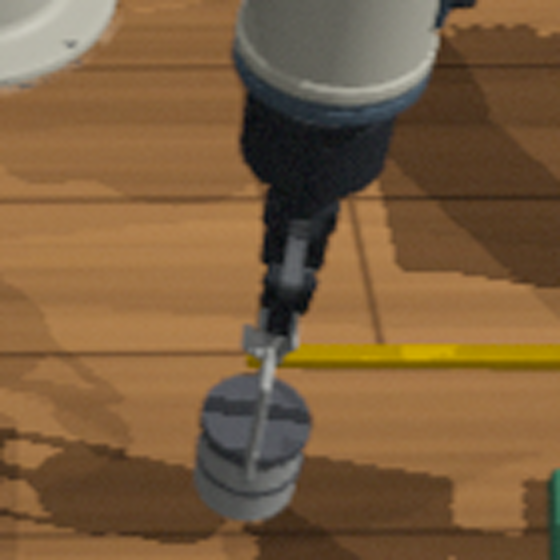

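View pics/a4_w.png

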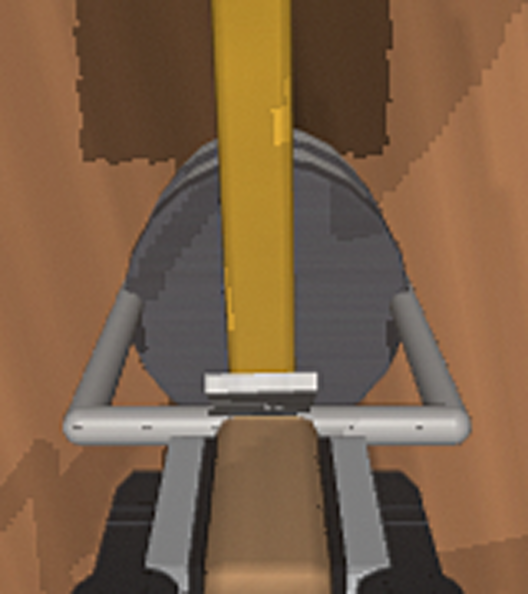

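Fz ≈ +0.27 N and Fy ≈ +1.06 N. The hand is slightly low and slightly outward, so I trim both and re-measure.

Emit:
drive_tool:
  motion:
    - [-1,-0.0003,-0.0003,-0.0006,0,0,0]
    - [-1,-0.0002,0,-0.0006,0,0,0]
    - [-1,0,0,0,0,0,0]
    - [-1,0,0,0,0,0,0]

```text
clock: 23.6
position: [553.8, 180.2, 198.9]
tool_rot: [-0.001, 0.994, -0.111, 0.005]
force: [-0.1, -0.1, 0.7]
finger_gap: 15.4
```

```bash
python3 -c "
from h import *
arc(20)"
```

```text
t 24.6 F [ 0.47 -0.6  -0.25] tool F [0.58 0.48 0.25] p [553.84 180.2  198.94] d 91.35711499376211 gap 15.193587662731119 err tool [-0.41  0.18] expect hand Fz 0.027470384135547476
```

Emit:
drive_tool:
  motion:
    - [-1,0,0,0.0006,0,0,0]
    - [-1,0,0,0,0,0,0]
    - [-1,0,0,0,0,0,0]
    - [-1,0,0,0,0,0,0]
  force: 20

```text
clock: 25.0
position: [553.8, 180.3, 198.3]
tool_rot: [-0.002, 0.994, -0.111, 0.005]
force: [-0.3, -0.0, 1.1]
finger_gap: 15.3
```

```bash
python3 -c "
from h import *
arc(20)"
```

```text
t 26.0 F [ 0.35 -0.3   0.04] tool F [ 0.4   0.21 -0.04] p [553.83 180.28 198.31] d 91.99090602992553 gap 15.24809116895753 err tool [-0.38  0.15] expect hand Fz 0.07622354076350302
```

Hand force is about 0 in every axis, so the arm carries the whole weight. I open gently.

Emit:
drive_tool:
  motion:
    - [-0.5,0,0,0,0,0,0]
    - [-0.5,0,0,0,0,0,0]
    - [-0.4,0,0,0,0,0,0]
    - [-0.3,0,0,0,0,0,0]
    - [-0.2,0,0,0,0,0,0]
    - [-0.1,0,0,0,0,0,0]
    - [0,0,0,0,0,0,0]
    - [0.1,0,0,0,0,0,0]
    - [0.1,0,0,0,0,0,0]
    - [0.1,0,0,0,0,0,0]

```text
clock: 27.0
position: [553.7, 180.4, 198.2]
tool_rot: [-0.002, 0.994, -0.111, 0.004]
force: [0.3, 0.1, 0.4]
finger_gap: 46.5
```

```bash
python3 -c "
from h import *
arc(4)
look('a5')"
```

```text
t 27.2 F [-0.57  0.   -0.43] tool F [-0.56  0.12  0.42] p [553.66 180.4  198.27] d 92.03235796651558 gap 46.80261410125561 err tool [-0.18  0.22] expect hand Fz 0.07941215127042955
t 27.2 p [553.66 180.4  198.27] yaw -12.768762288142462 z [ 0.01  0.   -1.  ] F [-0.2  -0.14 -0.45] gap 46.80261410125561 q [0.21 0.46 1.5  0.   1.17 0.44]
tool shift mm [   0.63   -3.58 -117.22]
rotvec [-0.   -0.01 -0.  ]
cb [553.89 180.46 172.97] wrist [280.28 247.66] scene [348.01 206.38] seat: wrist [281.01 371.12] scene [354.93 179.05]
```

View pics/a5_s.png

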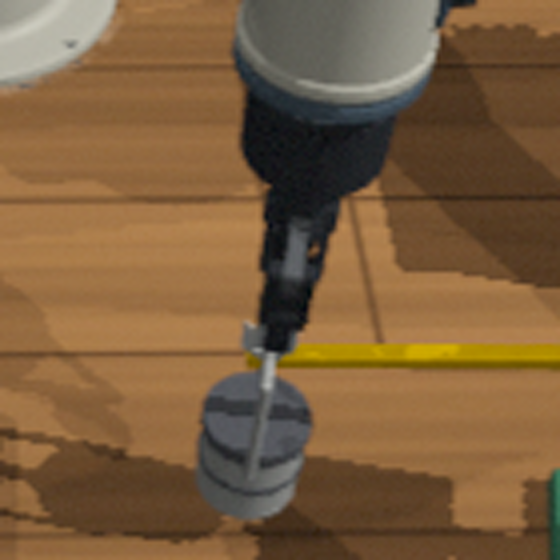

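View pics/a5_w.png

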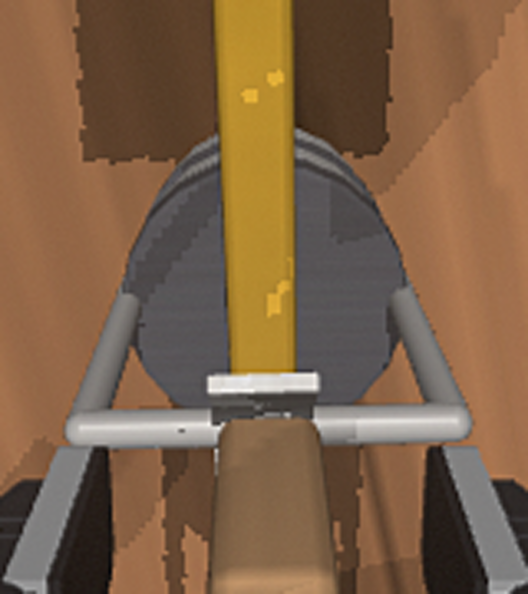

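Released cleanly; the jar hangs and barely moved. Retreating straight up.

Emit:
drive_tool:
  motion:
    - [0.3,0,0,-0.003,0,0,0]
    - [0.3,0,0,-0.008,0,0,0]
    - [0.3,0,0,-0.012,0,0,0]
    - [0.3,0,0,-0.015,0,0,0]
    - [0.3,0,0,-0.02,0,0,0]
    - [0.3,0,0,-0.02,0,0,0]
    - [0.3,0,0,-0.02,0,0,0]
    - [0.3,0,0,-0.02,0,0,0]
    - [0.3,0,0,-0.02,0,0,0]
    - [0.3,0,0,-0.01,0,0,0]
    - [0.3,0,0,0,0,0,0]
    - [0.3,0,0,0,0,0,0]

```text
clock: 28.5
position: [551.8, 180.0, 361.3]
tool_rot: [-0.003, 0.994, -0.111, 0.007]
force: [-0.1, 0.1, -0.6]
finger_gap: 55.6
```

```bash
python3 -c "
from h import *
go(None)
w=imaging.camera('wrist');cv2.imwrite('pics/f_w.png',w[:,:,::-1])
s=imaging.camera('scene');cv2.imwrite('pics/f_s.png',s[:,:,::-1])
s=imaging.camera('scene')
for i in range(10): s2=imaging.camera('scene')
print(np.abs(s.astype(int)-s2).max(), (np.abs(s.astype(int)-s2).max(2)>25).sum())
"
```

```text
t 28.5 p [551.81 179.96 361.26] yaw -12.767733473194111 z [ 0.01  0.   -1.  ] F [-0.08  0.1  -0.63] gap 55.62691193834519 q [0.21 0.32 1.27 0.   1.54 0.44]
75 86
```

View pics/f_w.png

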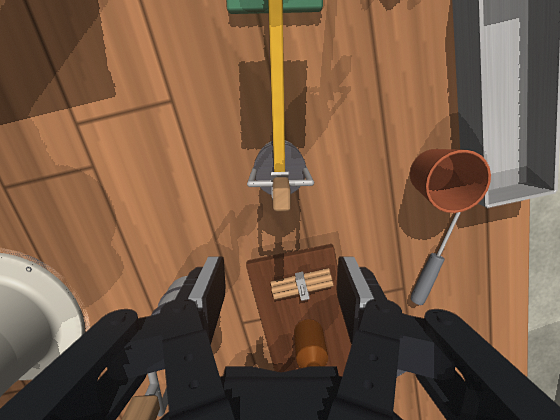

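View pics/f_s.png

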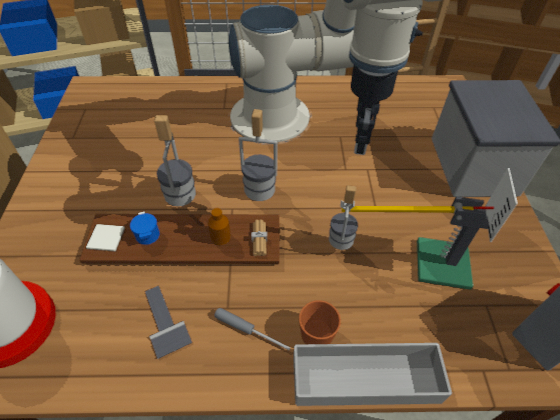

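The jar hangs from the arm at scene (343,215). I check whether the remaining frame-to-frame changes come from the jar or the robot.

```bash
python3 -c "
from h import *
s=imaging.camera('scene').astype(int)
for k in range(3):
    for i in range(6): s2=imaging.camera('scene').astype(int)
    d=np.abs(s-s2).max(2)
    print(ctrl.get_obs()['clock'],d[165:260,320:480].max(),(d[165:260,320:480]>15).sum(),'rest',(d>15).sum()); s=s2
cv2.imwrite('pics/f_c.png',cv2.resize(s2[165:265,310:410,::-1].astype(np.uint8),None,fx=6,fy=6,interpolation=cv2.INTER_CUBIC))
"
```

```text
29.5 17 2 rest 195
29.8 19 1 rest 133
30.1 28 3 rest 144
```

View pics/f_c.png

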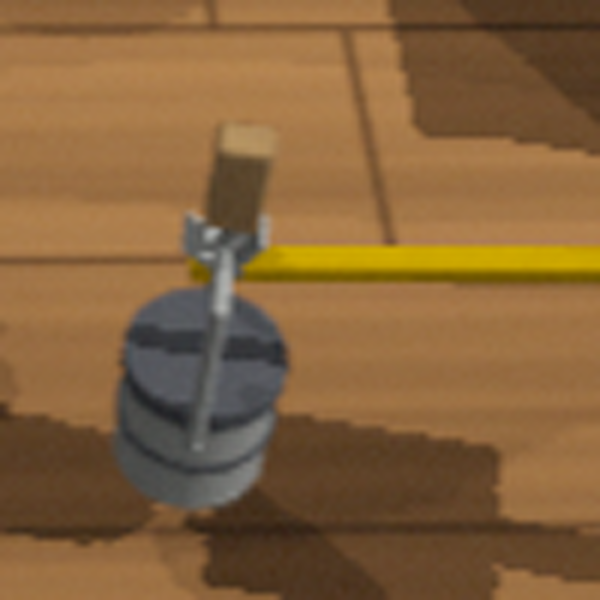

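The jar region is still, with only 1–3 noisy pixels changing over 0.3 s, and the bar sits in the V. Handing in.

```bash
python3 -c "
from h import *
print(ctrl.job_done())"
```

```text
the job is handed in; nothing more can be done
None
```

The stainless jar from the mahogany shelf now hangs free and still by its bail in the V notch of the yellow arm. I handed the job in at about 30 s of the 58 s allowed; no verdict is reported.

- **Handling:** I took the smallest of the three similar jars by its wooden grip. I threaded its bail over the end of the arm and lowered it along the arc at about 15 mm/s.
- **Weight:** The jar weighs about 8.2 N (roughly 0.83 kg), and the arm sank about 92 mm. I let go only when the averaged hand force was nearly zero: 0.04 N vertical, 0.35 N and -0.3 N sideways. The jar barely moved on release.
- **Last checks:** The crossbar sits in the V about 172 mm above the table, so the jar's underside is about 37 mm clear. The jar area did not change between camera frames. The gripper is well above it, touching nothing, and the other things look unmoved.
- **Disagreements:** The cameras differed by 1–2 mm on the jar and notch positions. During lowering there was up to about 2 N sideways on the hand, and the hand was briefly about 0.3 N too low. I trimmed both out before release.

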